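# Clear the thread cones, lock out the hanging arm and hang the button totes

## Robot

A 7-joint arm with a two-finger parallel gripper is mounted at the origin on the work surface. World frame = base frame: x ahead of the robot, y to its left, z up, the work surface at z = 0. Lengths are in m, angles in rad, forces in N, time in s.
With the tool pointing down it reaches from about 0.35 to 0.9 m from the base axis. Payload 8.1 kg.
Tool frame: the origin (TCP) lies on the centre line of the jaws, within the pads' length; the fingertips stand 11 mm ahead of it and the grasp point (between the pads) lies 8 mm behind it (arm.nose_length is the distance from the TCP to the fingertips, in m); z points along the fingers, y is the line along which they close (so a half turn about z gives the same grasp; the last joint's range is limited). The gripper opens to 92 mm and grips with 3 to 60 N. Pads are 19 mm wide; open, the fingers measure 130 mm over their backs; the gripper's body (75 mm by 190 mm) begins 47 mm behind the grasp point.
Start: joints at [-1.214, 0.434, 0.025, 1.573, -0.012, 1.134, -0.075], TCP at [0.277, 0.56, 0.238] pointing down, gripper open.
Joint ranges: [-2.62, 2.62], [-0.44, 2.09], [-1.27, 1.32], [0.08, 2.57], [-1.32, 4.46], [0.12, 2], [-2.74, 2.74]. Speed limits (rad/s): [2.22, 2.22, 3.01, 3.01, 3.14, 3.14, 3.14].

## Interface

Orientations are given as a rotation vector (axis times angle).
In Python, from cell import arm gives the robot as it stands.
- The arm moves only by the tool jog_arm, never from a script. Its argument "moves" is a list of rows, each a list of 4 numbers: the shift along the tool's x, y, z in m, then the turn about the tool's z in rad. In form: [[tx, ty, tz, spin], ...]. A call has 1 to 20 rows; each row is the pose to reach, as a shift and turn from the pose commanded when the call began, along the tool's axes at that moment; what a row does not reach only later rows make up. A row lasts 1/8 s, in which the tool goes at most 62.5 mm and 10.7 degrees, less where a joint would pass 70% of its speed; a pose out of reach is approached as far as the arm can. A call with a gripper value outside its range is refused whole. "hand" is the finger opening in m, from 0 to 0.0918, set as the call begins (left out, the last holds). The fingers move at their own pace and stop on an object; "newtons" is the grip in N (left out, the last holds). Time passes only in rows, so rows that repeat a pose let the fingers close. It gives the time, the measured TCP pose, the force, the opening and the grip force at its end, in the units of the state.
- arm.observe(): the state, without advancing time (a new reading comes with each control period).
- arm.get_image(name): name is "scene" or "top" or "wrist"; returns a dict with "color" (420x560x3 uint8, red, green, blue), "z_map" (420x560 float32, m along the optical axis (not along the pixel's ray), 0 where there is no reading), "fx", "fy", "cx", "cy" (pixels), "k1" (the pictures are not rectified: a ray, as slopes to the right and down, at radius r is drawn at 1 + k1 r^2 times it, then the intrinsics apply), "rvec" (rotation vector, rad) and "tvec" (3), from world to camera coordinates, as OpenCV has them. Camera axes: x right, y down, z forward; pixel columns grow to the right and rows downward; lengths in m; the calibration is good to about 2 mm. A picture is of the moment at which its call begins.
- arm.sign_off(): hands the job in; it is judged then, once.
The state is a dict: "clock": time; "joints": joint angles; "dq": joint speeds; "joint_efforts": joint torques, N m; "position": TCP position; "ee_rot": TCP orientation; "force": force on the tool from outside, world axes, zero at the start; "ft_torque": the same for the moment, N m; "width": opening from 0.0 (shut) to 1.0 (fully open); "gripper_force": force on a finger pad.
Only numpy, scipy, OpenCV 4.12 (cv2) and the standard library are available. Lean on these libraries where they do the work, as an engineer would, in place of code of your own. Each camera call takes 0.05 s, during which the arm holds its last target. There are 200 camera calls.

## Task

First, before moving the swing arm, take the thread cones out of its way and stand them all upright in the green tray. Then swing the arm fully out to its stop and drop the lock pin all the way down through the yellow plate and the arm, and only after that hang the two button totes by their handles, one on each hook. Leave the mug, the pattern weight and the chalk box where they are.

Things in the scene. Friction and masses are not known exactly. Their poses are not given: they have to be found in the camera images.
- stand: the hanging stand: a 150 x 150 x 12 mm dark steel base fixed to the table, with a white round post (32 mm) at its centre, carrying the swing arm and, above it, a fixed yellow plate (36 mm wide, 10 mm thick, top at z 191 mm) with the lock hole. Origin: centre of the base's underside, on the hinge axis; z up; the plate, and the arm when fully swung out, run along the stand's -y
- swing (a joint): angle of the swing arm about the post, rad: 0 = fully out against its stop (along the stand's -y), growing clockwise seen from above; at the start folded towards the robot at 0.85 to 1.15. An aluminium bar 20 mm wide, 14 mm thick (z 165 to 179 mm), reaching 330 mm from the hinge; its pin hole comes under the lock hole only at 0; it stays where it is left
- hinge (a point): point on the arm's vertical hinge axis, 172 mm above the table; its axes are the stand's
- knob (a point): black upright round knob on top of the arm, 205 mm from the hinge: 20 mm across, 36 mm tall (z 179 to 215 mm); this point is on its axis at z 205 mm. Its axes are the arm's: the arm runs along its -y, hooks stick out along its -x, z up
- lock_hole (a point): centre of the upper mouth of the 14 mm vertical through-hole in the yellow plate, 50 mm from the hinge, z 191 mm; the arm's own 14 mm hole (z 165 to 179 mm) lies right below it when the arm is fully out
- holder: grey block 50 x 50 x 45 mm fixed to the table with a 15 mm hole in its top, where the lock pin is kept. Origin: centre of its underside
- pin: the lock pin, standing upright in the holder at the start: steel shank 10 mm across and 40 mm long, then a steel collar 26 mm across and 4 mm thick, then a red round grip 20 mm across and 30 mm tall on top. Origin: tip of the shank, z along the pin up to the grip (collar underside at 40 mm, top of the grip at 74 mm)
- tray: low green thread tray fixed to the table, 270 (x) x 105 (y) x 25 mm, 4 mm walls and floor, empty at the start, room for three cones in a row along its x. Origin: centre of its underside
- cone0: peach cone of thread with yellow ends, standing upright: 160 mm tall, 62 mm across at the foot, 46 mm across at 150 mm height. Origin: centre of its underside, z up. May be absent
- cone1: light blue cone of thread with yellow ends, standing upright: 160 mm tall, 62 mm across at the foot, 46 mm across at 150 mm height. Origin: centre of its underside, z up. May be absent
- cone2: lavender cone of thread with yellow ends, standing upright: 160 mm tall, 62 mm across at the foot, 46 mm across at 150 mm height. Origin: centre of its underside, z up. May be absent
- tote0: white button tote: an open box 70 (x) x 76 (y) x 45 mm with a carrying handle: two thin 6 mm steel uprights at y = -19 and +19 mm and a wooden grip across them, 14 (x) x 50 (y) x 28 mm, from 105 to 133 mm height. The window under the grip is 32 mm wide, 60 mm tall, open along x. Origin: centre of the underside, z up
- tote0_grip (a point): middle of the underside of the white tote's wooden grip, 105 mm above the tote's underside: what rests on a hook. Its axes are the tote's
- tote1: lime-green button tote: an open box 70 (x) x 76 (y) x 45 mm with a carrying handle: two thin 6 mm steel uprights at y = -19 and +19 mm and a wooden grip across them, 14 (x) x 50 (y) x 28 mm, from 105 to 133 mm height. The window under the grip is 32 mm wide, 60 mm tall, open along x. Origin: centre of the underside, z up
- tote1_grip (a point): middle of the underside of the lime-green tote's wooden grip, 105 mm above the tote's underside: what rests on a hook. Its axes are the tote's
- hook0 (a point): the hook nearer the hinge (140 mm from it): an 8 mm steel rod that sticks out 60 mm from the arm's side along the arm's -x, its outer end turned up to 22 mm above the rod's top. This point: top of the rod, 36 mm out from the arm's centre line, where a grip should rest, z 172 mm. Its axes are the arm's
- hook1 (a point): the hook nearer the arm's end (270 mm from the hinge): an 8 mm steel rod that sticks out 60 mm from the arm's side along the arm's -x, its outer end turned up to 22 mm above the rod's top. This point: top of the rod, 36 mm out from the arm's centre line, where a grip should rest, z 172 mm. Its axes are the arm's
- mug: blue mug, 76 mm across, 90 mm tall, a bystander. Origin: centre of its underside
- weight: steel pattern weight with a knob, 60 mm across, 40 mm tall, a bystander. Origin: centre of its underside
- chalk: orange chalk box 50 x 35 x 22 mm, a bystander. Origin: centre of its underside

How it is judged:
On the way, in this order (a step that is already met when the one before it is completed fails the run):
1. every thread cone stands upright in the tray, the arm still folded (x of cone0 in the frame of tray between -0.125 and 0.125 m and y of cone0 in the frame of tray between -0.045 and 0.045 m and height (world z) of each of cone0, cone1, cone2 below 0.015 m and angle between each of cone0, cone1, cone2's own z axis and vertical below 0.12 rad and linear speed of each of cone0, cone1, cone2 below 0.03 m/s and x of cone1 in the frame of tray between -0.125 and 0.125 m and y of cone1 in the frame of tray between -0.045 and 0.045 m and x of cone2 in the frame of tray between -0.125 and 0.125 m and y of cone2 in the frame of tray between -0.045 and 0.045 m and value of joint swing above 0.5 rad), for 0.2 s.
2. the arm is swung fully out, to within 0.035 rad of its stop (value of joint swing below 0.035 rad), for 0.2 s.
3. the lock pin is fully down through plate and arm (horizontal distance between pin and lock_hole below 0.006 m and z of pin in the frame of stand between 0.14 and 0.156 m and angle between pin's own z axis and vertical below 0.12 rad and value of joint swing below 0.035 rad), for 0.2 s.
4. one tote hangs on each hook (((distance between tote0_grip and hook0 below 0.032 m and height (world z) of each of tote0, tote1 above 0.045 m and angle between each of tote0, tote1's own z axis and vertical below 0.3 rad and linear speed of each of tote0, tote1 below 0.04 m/s and distance between tote1_grip and hook1 below 0.032 m) or (distance between tote0_grip and hook1 below 0.032 m and height (world z) of each of tote0, tote1 above 0.045 m and angle between each of tote0, tote1's own z axis and vertical below 0.3 rad and linear speed of each of tote0, tote1 below 0.04 m/s and distance between tote1_grip and hook0 below 0.032 m))), for 0.2 s.
At the end, for the whole second after the job is handed in: Cones upright (0.12 rad) on the tray floor; arm within 0.035 rad of its stop; pin upright within 6 mm of the hole axis, collar within 5 mm of the plate; one tote at rest on each hook, grip within 32 mm of the rest point, underside 45 mm up, tilt under 0.3 rad (all of step 3 and x of cone0 in the frame of tray between -0.125 and 0.125 m and y of cone0 in the frame of tray between -0.045 and 0.045 m and height (world z) of each of cone0, cone1, cone2 below 0.015 m and angle between each of cone0, cone1, cone2's own z axis and vertical below 0.12 rad and linear speed of each of cone0, cone1, cone2 below 0.03 m/s and x of cone1 in the frame of tray between -0.125 and 0.125 m and y of cone1 in the frame of tray between -0.045 and 0.045 m and x of cone2 in the frame of tray between -0.125 and 0.125 m and y of cone2 in the frame of tray between -0.045 and 0.045 m and ((distance between tote0_grip and hook0 below 0.032 m and height (world z) of each of tote0, tote1 above 0.045 m and angle between each of tote0, tote1's own z axis and vertical below 0.3 rad and linear speed of each of tote0, tote1 below 0.04 m/s and distance between tote1_grip and hook1 below 0.032 m) or (distance between tote0_grip and hook1 below 0.032 m and height (world z) of each of tote0, tote1 above 0.045 m and angle between each of tote0, tote1's own z axis and vertical below 0.3 rad and linear speed of each of tote0, tote1 below 0.04 m/s and distance between tote1_grip and hook0 below 0.032 m))); the robot touches nothing.
It fails at once if the mug is pushed more than 3 cm or tipped (distance of mug from where it was at the start of the episode above 0.03 m or angle between mug's own z axis and vertical above 0.4 rad).
It fails at once if the weight is pushed more than 3 cm or tipped (distance of weight from where it was at the start of the episode above 0.03 m or angle between weight's own z axis and vertical above 0.4 rad).
It fails at once if the chalk is pushed more than 3 cm or tipped (distance of chalk from where it was at the start of the episode above 0.03 m or angle between chalk's own z axis and vertical above 0.4 rad).
It fails at once if a tote is hung on the arm before the lock pin is home (not (horizontal distance between pin and lock_hole below 0.006 m and z of pin in the frame of stand below 0.156 m) and ((distance between tote0_grip and hook0 below 0.032 m and height (world z) of tote0 above 0.045 m and contact force between tote0 and the fingers below 0.05 N) or (distance between tote0_grip and hook1 below 0.032 m and height (world z) of tote0 above 0.045 m and contact force between tote0 and the fingers below 0.05 N) or (distance between tote1_grip and hook0 below 0.032 m and height (world z) of tote1 above 0.045 m and contact force between tote1 and the fingers below 0.05 N) or (distance between tote1_grip and hook1 below 0.032 m and height (world z) of tote1 above 0.045 m and contact force between tote1 and the fingers below 0.05 N))).
Of cone0, cone1, cone2 only 2 to 3 are there at a start; the rules pass over those that are not, and their reading is None.
At some moment in a run one of tote0, tote1 may be knocked a few centimetres aside while the robot is not near it.
It also fails if it takes over 208 s, if anything falls off the work surface, if the arm or the gripper's body presses on something with over 40 N, if the wrist force passes 120 N, or if a joint passes its speed limit or range.

## Working session

There is one attempt and no reset: what is moved stays moved. The work goes in short steps, Python scripts to look and compute and a tool call to move; the robot and the scene stay as the last step left them, time stands still between calls to the robot, and variables do not carry over. Pictures are saved under pics/ and viewed, at most 14 in all, crops included, and the job is handed in when it is done.

Besides the shell and the picture viewer there is one more tool, called after "Call:" in YAML: its name, and indented under it one key for each argument. jog_arm: Moves the arm, as the interface text tells. Its arguments: {"type":"object","properties":{"moves":{"type":"array"},"hand":{"type":"number"},"newtons":{"type":"number"}},"required":["moves"]}

```bash
mkdir -p pics; ls
cat > h.py <<'E'
import numpy as np, cv2
from scipy.spatial.transform import Rotation as R
from cell import arm
def snap(n,f=None):
    im=arm.get_image(n)
    if f: cv2.imwrite('pics/'+f,im['color'][:,:,::-1])
    return im
def undist(im,uv):
    p=(np.atleast_2d(uv).astype(float)-[im['cx'],im['cy']])/[im['fx'],im['fy']]
    q=p.copy()
    for _ in range(30): q=p/(1+im['k1']*(q**2).sum(1,keepdims=True))
    return q
def ray(im,uv):
    q=undist(im,uv); Rm=R.from_rotvec(np.ravel(im['rvec'])).as_matrix()
    d=np.c_[q,np.ones(len(q))]@Rm
    return -Rm.T@np.ravel(im['tvec']),d
def onplane(im,uv,z):
    o,d=ray(im,uv); return o+d*((z-o[2])/d[:,2])[:,None]
def cloud(im):
    h,w=im['z_map'].shape; vv,uu=np.mgrid[:h,:w]
    o,d=ray(im,np.c_[uu.ravel(),vv.ravel()])
    P=o+d*im['z_map'].reshape(-1,1); P[im['z_map'].ravel()==0]=np.nan
    return P.reshape(h,w,3)
def proj(im,P):
    Rm=R.from_rotvec(np.ravel(im['rvec'])).as_matrix()
    c=np.atleast_2d(P)@Rm.T+np.ravel(im['tvec']); s=c[:,:2]/c[:,2:]
    s=s*(1+im['k1']*(s**2).sum(1,keepdims=True)); return s*[im['fx'],im['fy']]+[im['cx'],im['cy']]
def totool(Pw):
    s=arm.observe(); return R.from_rotvec(s['ee_rot']).inv().apply(np.array(Pw)-s['position'])
E
python3 - <<'E'
from h import *
a=snap('scene','s0.png');b=snap('top','t0.png')
s=arm.observe();print(s['clock'],s['position'],s['ee_rot'],R.from_rotvec(s['ee_rot']).as_matrix().round(3).tolist())
for i in(a,b):print(i['fx'],i['k1'],i['rvec'],i['tvec'],(i['z_map']>0).mean())
E
```

```text
pics
0.1 [0.27718426 0.55968552 0.23707272] [-7.15954879e-01 -3.05871865e+00  2.08805685e-03] [[-0.896, 0.444, -0.0], [0.444, 0.896, -0.001], [-0.0, -0.001, -1.0]]
396.38642394633194 0.01758996200430926 [ 1.91532537  1.56269526 -0.64300816] [-0.10753939 -0.32025523  1.457009  ] 0.995875850340136
471.15295967697773 0.02160621045457895 [ 2.11374002 -2.13541631  0.21167824] [-0.01302759  0.58203225  1.15997358] 0.9959906462585034
```

View pics/s0.png

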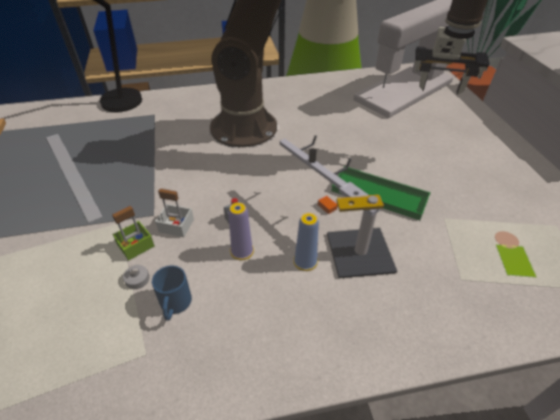

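View pics/t0.png

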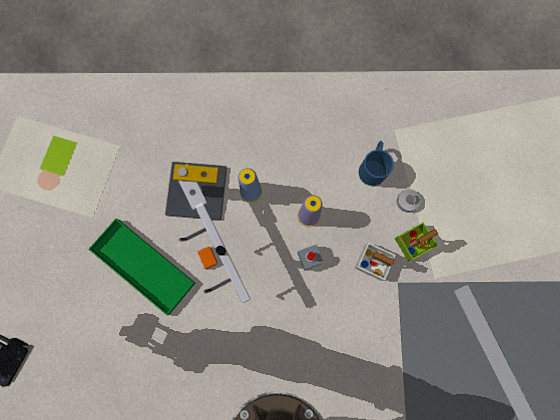

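The scene view shows lavender (240,230) and light-blue (307,240) cones, the stand at (362,250), the arm folded towards the robot, the holder and pin behind the lavender cone, and the totes at (133,235) and (173,215). In the top view the cones are at (312,205) and (248,178), the tray at (142,266), the holder at (311,257), the totes at (378,260) and (417,241), the chalk at (207,258), the knob at (221,251), the mug at (376,165) and the weight at (409,200).

```bash
cat >> h.py <<'E'
def masks(im):
    h=cv2.cvtColor(im['color'],cv2.COLOR_RGB2HSV).astype(int);H,S,V=h[...,0],h[...,1],h[...,2]
    return dict(yellow=(abs(H-25)<6)&(S>170)&(V>130),green=(abs(H-70)<12)&(S>150),lime=(abs(H-40)<7)&(S>120),red=((H<4)|(H>175))&(S>150)&(V>90),
      orange=(abs(H-9)<5)&(S>180)&(V>120),blue=(abs(H-108)<8)&(S>90),lav=(abs(H-125)<10)&(S>50),dark=(V<45))
def blobs(m,amin=25):
    n,l,st,c=cv2.connectedComponentsWithStats(m.astype(np.uint8))
    return [(c[i],st[i,4],l==i) for i in range(1,n) if st[i,4]>=amin]
E
python3 - <<'E'
from h import *
np.set_printoptions(precision=3,suppress=True)
for n in('top','scene'):
    im=snap(n);C=cloud(im);print(n)
    for k,m in masks(im).items():
        for c,a,mm in blobs(m):
            P=C[mm];P=P[~np.isnan(P[:,0])]
            if a<6000 and len(P): print(k,c.round(1),a,'med',np.median(P,0),'lo',np.percentile(P,3,0),'hi',np.percentile(P,97,0))
E
```

```text
top
yellow [196.7 173.4] 521 med [0.642 0.179 0.191] lo [0.624 0.136 0.186] hi [0.663 0.23  0.195]
yellow [247. 176.] 146 med [0.643 0.065 0.161] lo [0.628 0.049 0.157] hi [0.659 0.082 0.165]
yellow [313. 203.] 150 med [ 0.576 -0.091  0.161] lo [ 0.56  -0.106  0.157] hi [ 0.592 -0.075  0.164]
green [141.5 266.2] 4292 med [0.443 0.35  0.005] lo [ 0.345  0.24  -0.   ] hi [0.542 0.461 0.026]
lime [ 58.  155.4] 866 med [0.748 0.592 0.002] lo [ 0.701  0.555 -0.003] hi [0.794 0.628 0.007]
lime [415.1 241.8] 578 med [ 0.496 -0.371  0.012] lo [ 0.457 -0.41  -0.001] hi [ 0.54  -0.321  0.047]
red [413.1 233.5] 31 med [ 0.521 -0.366  0.011] lo [ 0.515 -0.373  0.006] hi [ 0.528 -0.358  0.013]
red [310.9 255.5] 47 med [ 0.459 -0.089  0.079] lo [ 0.451 -0.097  0.071] hi [ 0.468 -0.082  0.083]
orange [206.4 257.3] 110 med [0.464 0.182 0.022] lo [0.438 0.156 0.018] hi [0.487 0.199 0.026]
blue [375.6 166.4] 900 med [ 0.701 -0.271  0.043] lo [ 0.655 -0.3    0.002] hi [ 0.743 -0.23   0.091]
blue [253.3 182.1] 27 med [0.629 0.049 0.154] lo [0.622 0.042 0.123] hi [0.64  0.063 0.159]
blue [245.6 195.8] 29
[... 2409 characters left out ...]
 ] hi [-0.962 -0.912  0.186]
dark [72.4 34.7] 1485 med [-1.028 -0.746 -0.019] lo [-1.339 -0.774 -0.246] hi [-0.926 -0.73   0.16 ]
dark [116.3  76. ] 1194 med [-0.27  -0.427  0.019] lo [-0.35  -0.518  0.005] hi [-0.203 -0.385  0.362]
dark [246.1  37.8] 3677 med [0.072 0.016 0.336] lo [-0.934 -0.066 -0.014] hi [0.105 0.35  0.447]
dark [465.5  10.8] 659 med [0.311 0.538 0.458] lo [0.279 0.52  0.43 ] hi [0.321 0.571 0.482]
dark [458.8  33.9] 144 med [0.306 0.544 0.4  ] lo [0.269 0.525 0.394] hi [0.316 0.582 0.404]
dark [458.2  59.9] 506 med [0.308 0.599 0.331] lo [0.235 0.474 0.305] hi [0.345 0.637 0.336]
dark [425.3  66.6] 46 med [0.284 0.49  0.31 ] lo [0.277 0.482 0.301] hi [0.289 0.498 0.315]
```

```bash
cat >> h.py <<'E'
def rect(P):
    (c,(w,h),a)=cv2.minAreaRect(P.astype(np.float32)[:,:2]*1000)
    if w<h: w,h,a=h,w,a+90
    return np.array(c)/1000,w,h,(a+90)%180-90   # long axis angle deg, world
def grips(C,bounds=((.38,.6),(-.48,-.18))):
    (x0,x1),(y0,y1)=bounds
    m=(C[...,0]>x0)&(C[...,0]<x1)&(C[...,1]>y0)&(C[...,1]<y1)&(C[...,2]>.118)&(C[...,2]<.145)
    return [(b[0],b[1],rect(C[b[2]]),np.median(C[b[2]][:,2])) for b in blobs(m,15)]
def plan(wps):
    "wps: (x,y,z,yaw of tool y in world deg or None); prints tool shifts for measured pose"
    s=arm.observe();Rm=R.from_rotvec(s['ee_rot']).as_matrix();y0=np.degrees(np.arctan2(Rm[1,1],Rm[0,1]))
    print('pos',np.round(s['position'],4),'yaw',round(y0,1),'tilt z',Rm[:,2].round(3),'t',s['clock'])
    for x,y,z,a in wps:
        d=Rm.T@(np.array([x,y,z])-s['position'])
        sp=0 if a is None else -((a-y0+90)%180-90)
        print(np.round(d,4),'spin',round(np.radians(sp),3))
E
python3 - <<'E'
from h import *
np.set_printoptions(precision=4,suppress=True)
for n in('top','scene'):
    im=snap(n);C=cloud(im);print(n);M=masks(im)
    if n=='top':
        g=max(blobs(M['green']),key=lambda b:b[1])[2]
        cs=cv2.findContours(g.astype(np.uint8),0,2)[0]; c=max(cs,key=cv2.contourArea)[:,0]
        print('tray',rect(onplane(im,c,.025)))
    for g in grips(C): print('grip',*g)
    y=max([b for b in blobs(M['yellow']) if b[1]>200],key=lambda b:b[1])
    P=C[y[2]];P=P[abs(P[:,2]-.191)<.006];print('plate',rect(P))
    cs=cv2.findContours(y[2].astype(np.uint8),0,2)[0]; c=max(cs,key=cv2.contourArea)[:,0]
    print('plate plane',rect(onplane(im,c,.191)))
    a=(C[...,2]>.16)&(C[...,2]<.186)&(C[...,0]>.3)&(C[...,0]<.62)&(C[...,1]>.0)&(C[...,1]<.26)
    P=C[a]; vx,vy,x0,y0=cv2.fitLine(P[:,:2].astype(np.float32),cv2.DIST_HUBER,0,.005,.005).ravel();print('arm line',len(P),vx,vy,x0,y0)
    k=(C[...,2]>.205)&(C[...,2]<.222)&(C[...,0]>.4)&(C[...,0]<.55)&(C[...,1]>.05)&(C[...,1]<.2)
    print('knob',np.median(C[k],0))
    b=(C[...,2]>.007)&(C[...,2]<.016)&(C[...,0]>.52)&(C[...,0]<.74)&(C[...,1]>.1)&(C[...,1]<.32)
    print('base',rect(C[b]))
    pn=(C[...,2]>.04)&(C[...,2]<.05)&(C[...,0]>.4)&(C[...,0]<.52)&(C[...,1]>-.14)&(C[...,1]<-.03)
    print('holder',rect(C[pn]))
    if n=='top': cv2.imwrite('pics/t1.png',cv2.resize(im['color'][140:320,150:450,::-1],(800,480),interpolation=cv2.INTER_CUBIC))
E
```

```text
top
tray (array([0.4433, 0.3458]), 271.2721862792969, 105.38941192626953, 50.73714828491211)
grip [427.0677 236.4511] 133 (array([ 0.4982, -0.3659]), 51.07530975341797, 14.12498664855957, -61.60528755187988) 0.1321588339761861
grip [383.1418 258.2411] 141 (array([ 0.4472, -0.257 ]), 49.354522705078125, 14.38031005859375, 64.77194213867188) 0.13230072623888378
plate (array([0.643 , 0.1828]), 99.81999206542969, 36.95112991333008, 84.14445495605469)
plate plane (array([0.6429, 0.1831]), 100.0074234008789, 36.2881965637207, 84.73011016845703)
arm line 1451 0.89218986 0.4516605 0.47866738 0.12875937
knob [0.461  0.1199 0.2149]
base (array([0.6307, 0.216 ]), 212.49594116210938, 201.17478942871094, 0.6334453821182251)
holder (array([ 0.4597, -0.0902]), 50.046661376953125, 49.82862091064453, -69.59736251831055)
scene
grip [167.2794 192.4191] 136 (array([ 0.4485, -0.2565]), 51.51593017578125, 16.9587459564209, 66.00080108642578) 0.12947944318131666
grip [122.3086 212.5309] 162 (array([ 0.5008, -0.3643]), 48.820152282714844, 16.82089614868164, -59.79216003417969) 0.12965246076803955
plate (array([0.6456, 0.1841]), 99.60936737060547, 36.185821533203125, 85.16585540771484)
plate plane (array([0.6457, 0.1837]), 99.89208221435547, 33.722511291503906, 85.3619613647461)
arm line 1032 0.8873086 0.4611762 0.47789502 0.1259053
knob [0.4673 0.12   0.213 ]
base (array([0.648 , 0.2138]), 153.2589111328125, 152.10696411132812, -5.495307922363281)
holder (array([ 0.444 , -0.0988]), 54.200416564941406, 26.098712921142578, -49.98213577270508)
```

View pics/t1.png

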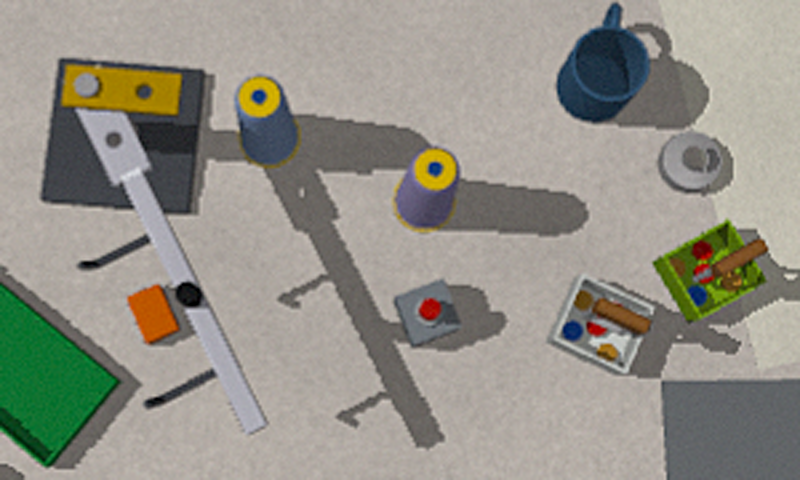

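The crop shows the arm folded, with the knob at (188,294), the lock hole at (144,92), the pin at (430,309), the white grip at (620,316) and the lime grip at (740,259). Two cones are present.

Run:
```python
from h import *
plan([(.277,.56,.33,None),(.645,.066,.30,0),(.645,.066,.122,0)])
```

```text
pos [0.2773 0.56   0.2375] yaw 63.7 tilt z [-0. -0. -1.] t 0.3
[ 0.0003 -0.0002 -0.0925] spin 0.0
[-0.5487 -0.2795 -0.0624] spin 1.111
[-0.5487 -0.2794  0.1156] spin 1.111
```

Call:
jog_arm:
  moves:
    - [0,0,-0.05,0]
    - [0,0,-0.0925,0]
    - [-0.549,-0.2795,-0.0625,1.111]
    - [-0.549,-0.2795,-0.0625,1.111]
    - [-0.549,-0.2795,-0.0625,1.111]
    - [-0.549,-0.2795,-0.0625,1.111]
    - [-0.549,-0.2795,-0.0625,1.111]
    - [-0.549,-0.2795,-0.0625,1.111]
    - [-0.549,-0.2795,-0.0625,1.111]
    - [-0.549,-0.2795,-0.0625,1.111]
    - [-0.549,-0.2795,-0.0625,1.111]
    - [-0.549,-0.2795,-0.0625,1.111]
    - [-0.549,-0.2795,-0.0625,1.111]
    - [-0.549,-0.2795,-0.0625,1.111]
    - [-0.549,-0.2795,-0.0625,1.111]
    - [-0.549,-0.2795,-0.0625,1.111]
  hand: 0.0918

```text
clock: 2.3
position: [0.6449, 0.0674, 0.3004]
ee_rot: [-2.219, -2.223, -0.001]
force: [-0.4, -0.2, -0.1]
width: 0.999
gripper_force: 0.0
```

Call:
jog_arm:
  moves:
    - [-0.0014,0,0.06,0]
    - [-0.0014,0,0.12,0]
    - [-0.0014,0,0.178,0]
    - [-0.0014,0,0.178,0]
    - [-0.0014,0,0.178,0]

```text
clock: 2.92
position: [0.6466, 0.0649, 0.1246]
ee_rot: [2.22, 2.221, 0.003]
force: [0.5, 0.2, -0.4]
width: 0.995
gripper_force: 0.0
```

Call:
jog_arm:
  moves:
    - [0,0,0,0]
    - [0,0,0,0]
    - [0,0,0,0]
    - [0,0,0,0]
    - [0,0,-0.01,0]
    - [0,0,-0.04,0]
    - [0,0,-0.09,0]
    - [0,0,-0.15,0]
    - [0,0,-0.2,0]
    - [0,0,-0.238,0]
    - [0,0,-0.238,0]
  hand: 0
  newtons: 40

```text
clock: 4.3
position: [0.6464, 0.0642, 0.3641]
ee_rot: [2.219, 2.218, 0.008]
force: [0.3, 0.4, -2.6]
width: 0.511
gripper_force: 39.9
```

Run:
```python
from h import *
plan([(.486,.396,.36,50.7),(.486,.396,.128,50.7)])
print(arm.observe()['width'],arm.observe()['joints'])
```

```text
pos [0.6464 0.0642 0.3641] yaw -0.0 tilt z [ 0.006  0.001 -1.   ] t 4.3
[ 0.3318 -0.1606  0.0034] spin -0.885
[ 0.3316 -0.162   0.2354] spin -0.885
0.5109832368706417 [-0.4767374   0.42327626  0.46788837  1.3319077  -0.18899091  1.42397649
 -0.01860134]
```

Call:
jog_arm:
  moves:
    - [0.03,-0.014,0,-0.1]
    - [0.07,-0.034,0,-0.22]
    - [0.12,-0.058,0,-0.36]
    - [0.17,-0.082,0,-0.5]
    - [0.22,-0.106,0,-0.64]
    - [0.27,-0.13,0,-0.76]
    - [0.31,-0.15,0.003,-0.85]
    - [0.332,-0.161,0.003,-0.885]
    - [0.332,-0.161,0.003,-0.885]
    - [0.332,-0.161,0.05,-0.885]
    - [0.332,-0.161,0.1,-0.885]
    - [0.332,-0.161,0.15,-0.885]
    - [0.332,-0.161,0.19,-0.885]
    - [0.332,-0.161,0.215,-0.885]
    - [0.332,-0.161,0.215,-0.885]
    - [0.332,-0.161,0.215,-0.885]

```text
clock: 6.3
position: [0.4857, 0.3959, 0.1465]
ee_rot: [1.059, 2.956, 0.002]
force: [0.2, 0.2, -1.1]
width: 0.507
gripper_force: 39.9
```

Run:
```python
from h import *
plan([(.486,.396,.126,50.7)])
snap('wrist','w0.png');im=snap('scene');C=cloud(im)
m=masks(im)['yellow']
for c,a,mm in blobs(m,20): print(c,a,np.nanmedian(C[mm],0))
im=snap('top');C=cloud(im)
```

```text
pos [0.4857 0.3959 0.1465] yaw 50.6 tilt z [ 0.002  0.    -1.   ] t 6.3
[-0.0001  0.0002  0.0205] spin -0.002
[357.02832861 202.50708215] 353 [0.64677887 0.1767435  0.19063192]
[236.8556701  207.83505155] 97 [ 0.57872209 -0.09127886  0.16056106]
```

View pics/w0.png

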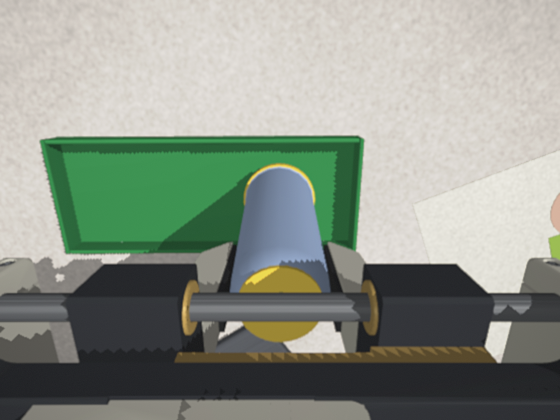

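The wrist view shows the blue cone upright over the right end of the tray, with its foot at about (280,180) inside the walls. I'll lower it.

Call:
jog_arm:
  moves:
    - [0,0,0.01,0]
    - [0,0,0.017,0]
    - [0,0,0.02,0]
    - [0,0,0.02,0]
    - [0,0,0.02,0]

```text
clock: 7.08
position: [0.4867, 0.3982, 0.1321]
ee_rot: [1.055, 2.955, 0.012]
force: [-11.2, -9.8, 54.3]
width: 0.516
gripper_force: 41.2
```

Call:
jog_arm:
  moves:
    - [0,0,-0.005,0]
    - [0,0,-0.005,0]
    - [0,0,-0.005,0]

```text
clock: 7.45
position: [0.4853, 0.3975, 0.1324]
ee_rot: [1.056, 2.957, 0.005]
force: [-3.7, -3.0, 20.8]
width: 0.514
gripper_force: 40.3
```

Call:
jog_arm:
  moves:
    - [0,0,0,0]
    - [0,0,0,0]
    - [0,0,0,0]
    - [0,0,-0.03,0]
    - [0,0,-0.09,0]
    - [0,0,-0.15,0]
    - [0,0,-0.2,0]
    - [0,0,-0.23,0]
    - [0,0,-0.23,0]
  hand: 0.075

```text
clock: 8.57
position: [0.4852, 0.3972, 0.3626]
ee_rot: [1.056, 2.957, 0.006]
force: [0.0, 0.5, -0.5]
width: 0.822
gripper_force: 0.0
```

Run:
```python
from h import *
plan([(.577,-.091,.3,50.7),(.577,-.091,.13,50.7)])
for n in('scene','top'):
    im=snap(n,n+'2.png');C=cloud(im)
    for c,a,mm in blobs(masks(im)['yellow'],20): print(c,a,np.nanmedian(C[mm],0),'span',np.nanpercentile(C[mm],[4,96],0).round(3).tolist())
```

```text
pos [0.4852 0.3972 0.3626] yaw 50.7 tilt z [ 0.003  0.003 -1.   ] t 8.575
[-0.3803 -0.3199  0.0614] spin -0.0
[-0.3802 -0.3206  0.2314] spin -0.0
[412.76190476 157.28571429] 42 [0.48996984 0.39203475 0.16454308] span [[0.474, 0.383, 0.162], [0.499, 0.411, 0.167]]
[357.01785714 202.38392857] 336 [0.64697545 0.17641361 0.19080168] span [[0.629, 0.138, 0.189], [0.662, 0.231, 0.193]]
[236.84375 207.8125 ] 96 [ 0.57701013 -0.09138788  0.16034341] span [[0.562, -0.105, 0.159], [0.593, -0.075, 0.162]]
[196.62288931 173.39774859] 533 [0.6425082  0.17888102 0.19082195] span [[0.625, 0.137, 0.187], [0.662, 0.23, 0.194]]
[312.94630872 202.99328859] 149 [ 0.57542852 -0.09127754  0.16101449] span [[0.561, -0.105, 0.157], [0.591, -0.075, 0.164]]
[103.20422535 244.64788732] 142 [0.48051337 0.39325236 0.16510833] span [[0.467, 0.38, 0.162], [0.497, 0.409, 0.168]]
```

Call:
jog_arm:
  moves:
    - [-0.3803,-0.32,0,0]
    - [-0.3803,-0.32,0,0]
    - [-0.3803,-0.32,0,0]
    - [-0.3803,-0.32,0,0]
    - [-0.3803,-0.32,0,0]
    - [-0.3803,-0.32,0,0]
    - [-0.3803,-0.32,0,0]
    - [-0.3803,-0.32,0.01,0]
    - [-0.3803,-0.32,0.06,0]
    - [-0.3803,-0.32,0.12,0]
    - [-0.3803,-0.32,0.17,0]
    - [-0.3803,-0.32,0.22,0]
    - [-0.3803,-0.3205,0.2325,0]
    - [-0.3803,-0.3205,0.2325,0]
    - [-0.3803,-0.3205,0.2325,0]
  hand: 0.0918

```text
clock: 10.55
position: [0.5768, -0.0926, 0.1295]
ee_rot: [1.056, 2.956, 0.001]
force: [0.1, -0.7, 0.1]
width: 0.996
gripper_force: 0.0
```

Call:
jog_arm:
  moves:
    - [0,0,0,0]
    - [0,0,0,0]
    - [0,0,0,0]
    - [0,0,0,0]
    - [0,0,-0.01,0]
    - [0,0,-0.04,0]
    - [0,0,-0.09,0]
    - [0,0,-0.15,0]
    - [0,0,-0.2,0]
    - [0,0,-0.235,0]
    - [0,0,-0.235,0]
  hand: 0
  newtons: 45

```text
clock: 11.92
position: [0.5766, -0.0928, 0.366]
ee_rot: [1.055, 2.954, 0.002]
force: [-0.2, -0.4, -2.8]
width: 0.504
gripper_force: 44.9
```

Run:
```python
from h import *
plan([(.404,.296,.366,50.7),(.404,.296,.15,50.7)])
```

```text
pos [ 0.5766 -0.0928  0.366 ] yaw 50.7 tilt z [ 0.005 -0.    -1.   ] t 11.925
[ 0.3799  0.1915 -0.001 ] spin -0.0
[0.3808 0.1908 0.215 ] spin -0.0
```

Call:
jog_arm:
  moves:
    - [0.03,0.015,0,0]
    - [0.08,0.04,0,0]
    - [0.13,0.065,0,0]
    - [0.18,0.09,0,0]
    - [0.23,0.115,0,0]
    - [0.28,0.14,0,0]
    - [0.33,0.165,0,0]
    - [0.37,0.186,0,0]
    - [0.381,0.191,0,0]
    - [0.381,0.191,0.03,0]
    - [0.381,0.191,0.08,0]
    - [0.381,0.191,0.13,0]
    - [0.381,0.191,0.18,0]
    - [0.381,0.191,0.21,0]
    - [0.381,0.191,0.22,0]
    - [0.381,0.191,0.224,0]
    - [0.381,0.191,0.226,0]
    - [0.381,0.191,0.226,0]

```text
clock: 14.18
position: [0.4021, 0.2961, 0.1392]
ee_rot: [1.057, 2.958, 0.001]
force: [-6.6, -5.9, 17.2]
width: 0.506
gripper_force: 45.4
```

Call:
jog_arm:
  moves:
    - [0,0,-0.001,0]
    - [0,0,-0.001,0]
    - [0,0,-0.001,0]
    - [0,0,-0.001,0]
    - [0,0,-0.03,0]
    - [0,0,-0.09,0]
    - [0,0,-0.15,0]
    - [0,0,-0.2,0]
    - [0,0,-0.22,0]
    - [0,0,-0.22,0]
  hand: 0.075

```text
clock: 15.42
position: [0.4023, 0.2973, 0.3581]
ee_rot: [1.056, 2.957, 0.004]
force: [-0.1, 0.1, -0.6]
width: 0.817
gripper_force: 0.0
```

Run:
```python
from h import *
for n in('scene','top'):
    im=snap(n,n+'3.png');C=cloud(im)
    for c,a,mm in blobs(masks(im)['yellow'],20): print(c,a,np.nanmedian(C[mm],0),'span',np.nanpercentile(C[mm],[4,96],0).round(3).tolist())
    k=(C[...,2]>.205)&(C[...,2]<.222)&(C[...,0]>.4)&(C[...,0]<.55)&(C[...,1]>.05)&(C[...,1]<.18)
    print('knob',np.median(C[k],0), (C[k].min(0)+C[k].max(0))/2)
    for g in grips(C): print('grip',*g)
plan([(.464,.12,.35,-30),(.464,.12,.205,-30)])
print(arm.observe()['joints'])
```

```text
[366.05405405 144.40540541] 37 [0.40927732 0.29286294 0.16463289] span [[0.393, 0.283, 0.163], [0.42, 0.311, 0.167]]
[412.87804878 157.26829268] 41 [0.49003284 0.39214905 0.16450973] span [[0.474, 0.383, 0.162], [0.497, 0.411, 0.166]]
[356.79819277 202.38253012] 332 [0.64671123 0.1762012  0.19068284] span [[0.629, 0.138, 0.189], [0.662, 0.231, 0.192]]
knob [0.46801875 0.12074138 0.21338329] [0.46514779 0.12133184 0.21107738]
grip [167.37777778 192.41481481] 135 (array([ 0.44902856, -0.25577284]), 50.830543518066406, 16.199966430664062, 62.33946228027344) 0.1298626768426061
grip [122.33950617 212.4382716 ] 162 (array([ 0.5003924 , -0.36459137]), 49.032806396484375, 16.68281364440918, -64.42596244812012) 0.13017932484495948
[196.61439114 173.44280443] 542 [0.6421248  0.17910194 0.19080178] span [[0.624, 0.137, 0.186], [0.663, 0.23, 0.194]]
[104.93 242.91] 100 [0.48769418 0.38872973 0.16566843] span [[0.469, 0.379, 0.162], [0.497, 0.405, 0.169]]
[147.01020408 276.94897959] 98 [0.40905872 0.28909362 0.16508126] span [[0.393, 0.28, 0.162], [0.418, 0.307, 0.168]]
knob [0.46114105 0.1198304  0.21514601] [0.46109341 0.12006659 0.21403224]
grip [427.30708661 236.40944882] 127 (array([ 0.49859418, -0.3664075 ]), 51.001583099365234, 14.06589412689209, -61.45795249938965) 0.13193027615052033
grip [383.05594406 258.20979021] 143 (array([ 0.44724646, -0.25767471]), 50.413028717041016, 15.199357986450195, 64.92364501953125) 0.1319783578981235
pos [0.4015 0.2966 0.3557] yaw 50.7 tilt z [-0.001 -0.001 -1.   ] t 15.525
[-0.1602 -0.097   0.0058] spin 1.409
[-0.1602 -0.0969  0.1508] spin 1.409
[-0.84261942  0.14446624  0.11577971  1.6850621  -0.01713498  1.31424531
  0.16127801]
```

View pics/top3.png

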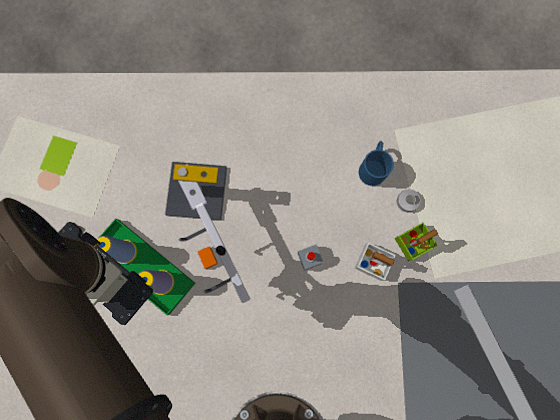

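Run:
```python
from h import *
plan([(.4635,.1205,.33,117),(.4635,.1205,.199,117)])
```

```text
pos [0.4015 0.2966 0.3557] yaw 50.7 tilt z [-0.001 -0.001 -1.   ] t 15.525
[-0.1595 -0.0969  0.0258] spin -1.157
[-0.1595 -0.0968  0.1568] spin -1.157
```

Call:
jog_arm:
  moves:
    - [-0.04,-0.024,0,0.18]
    - [-0.08,-0.048,0,0.36]
    - [-0.12,-0.073,0,0.54]
    - [-0.1595,-0.097,0,0.72]
    - [-0.1595,-0.097,0.026,0.9]
    - [-0.1595,-0.097,0.026,1.08]
    - [-0.1595,-0.097,0.026,1.26]
    - [-0.1595,-0.097,0.026,1.44]
    - [-0.1595,-0.097,0.026,1.62]
    - [-0.1595,-0.097,0.026,1.8]
    - [-0.1595,-0.097,0.026,1.985]
    - [-0.1595,-0.097,0.06,1.985]
    - [-0.1595,-0.097,0.1,1.985]
    - [-0.1595,-0.097,0.11,1.985]
    - [-0.1595,-0.097,0.11,1.985]
  hand: 0.06

```text
clock: 17.4
position: [0.4634, 0.1205, 0.2463]
ee_rot: [3.054, 0.732, -0.003]
force: [-0.3, -0.3, 0.2]
width: 0.653
gripper_force: 0.0
```

Run:
```python
from h import *
plan([(.4635,.1205,.199,-62.9)])
print(arm.observe()['joints'])
im=snap('scene','s4.png')
```

```text
pos [0.4634 0.1205 0.2463] yaw -63.0 tilt z [-0.002 -0.001 -1.   ] t 17.4
[0.0002 0.0001 0.0473] spin -0.002
[-0.72076295  0.1874322   0.4205273   1.92912641 -0.08755815  1.0445762
 -1.36286676]
```

Call:
jog_arm:
  moves:
    - [0,0,0.025,0]
    - [0,0,0.047,0]
    - [0,0,0.047,0]
    - [0,0,0.047,0]

```text
clock: 17.95
position: [0.4647, 0.121, 0.2011]
ee_rot: [-3.055, -0.732, -0.003]
force: [0.7, 0.0, -0.6]
width: 0.653
gripper_force: 0.0
```

Call:
jog_arm:
  moves:
    - [0,0,0,0]
    - [0,0,0,0]
    - [0,0,0,0]
    - [0,0,0,0]
    - [0,0,0,0]
  hand: 0
  newtons: 15

```text
clock: 18.58
position: [0.4637, 0.1207, 0.1998]
ee_rot: [-3.055, -0.733, 0.0]
force: [-1.2, 0.3, 0.8]
width: 0.213
gripper_force: 15.0
```

Run:
```python
from h import *
s=arm.observe();p=s['position'];print(p,s['width']*91.8)
H=np.array([.6465,.2138]);k=p[:2]-H;print('r',np.hypot(*k),'ang',np.degrees(np.arctan2(*k[::-1])))
Rm=R.from_rotvec(s['ee_rot']).as_matrix()
tot=np.radians(264.8)-np.arctan2(k[1],k[0])%(2*np.pi)
print(tot)
for i in range(1,20):
    a=tot*i/18
    c,sn=np.cos(a),np.sin(a)
    q=H+np.array([c*k[0]-sn*k[1],sn*k[0]+c*k[1]])
    print(np.round(Rm.T@np.append(q-p[:2],0),3)[:2].tolist(),round(-a,3),end=' ')
```

```text
[0.46372628 0.12072971 0.19976218] 19.548172369775603
r 0.20510560768173836 ang -153.01433048812208
1.0090504218538712
[0.0, 0.011] -0.056 [0.001, 0.023] -0.112 [0.003, 0.034] -0.168 [0.005, 0.046] -0.224 [0.008, 0.057] -0.28 [0.012, 0.068] -0.336 [0.016, 0.078] -0.392 [0.02, 0.089] -0.448 [0.026, 0.099] -0.505 [0.031, 0.109] -0.561 [0.038, 0.119] -0.617 [0.045, 0.128] -0.673 [0.052, 0.137] -0.729 [0.06, 0.145] -0.785 [0.068, 0.153] -0.841 [0.077, 0.16] -0.897 [0.086, 0.167] -0.953 [0.096, 0.174] -1.009 [0.106, 0.179] -1.065
```

Call:
jog_arm:
  moves:
    - [0,0.011,0,-0.056]
    - [0.001,0.023,0,-0.112]
    - [0.003,0.034,0,-0.168]
    - [0.005,0.046,0,-0.224]
    - [0.008,0.057,0,-0.28]
    - [0.012,0.068,0,-0.336]
    - [0.016,0.078,0,-0.392]
    - [0.02,0.089,0,-0.448]
    - [0.026,0.099,0,-0.505]
    - [0.031,0.109,0,-0.561]
    - [0.038,0.119,0,-0.617]
    - [0.045,0.128,0,-0.673]
    - [0.052,0.137,0,-0.729]
    - [0.06,0.145,0,-0.785]
    - [0.068,0.153,0,-0.841]
    - [0.077,0.16,0,-0.897]
    - [0.086,0.167,0,-0.953]
    - [0.091,0.17,0,-0.981]
    - [0.096,0.174,0,-1.009]
    - [0.096,0.174,0,-1.009]

```text
clock: 21.08
position: [0.6269, 0.0092, 0.1996]
ee_rot: [-2.318, -2.117, 0.003]
force: [-7.0, -0.4, 6.6]
width: 0.213
gripper_force: 15.0
```

Call:
jog_arm:
  moves:
    - [0,0.002,0,0]
    - [0,0.004,0,0]
    - [0,0.004,0,0]
    - [0,0.004,0,0]

```text
clock: 21.58
position: [0.6271, 0.0091, 0.1994]
ee_rot: [-2.314, -2.113, 0.011]
force: [-22.9, -0.8, 18.1]
width: 0.213
gripper_force: 15.0
```

Call:
jog_arm:
  moves:
    - [0,-0.004,0,0]
    - [0,-0.004,0,0]

```text
clock: 21.82
position: [0.6269, 0.0092, 0.1995]
ee_rot: [-2.319, -2.117, 0.003]
force: [-7.9, -0.5, 5.4]
width: 0.213
gripper_force: 15.0
```

Call:
jog_arm:
  moves:
    - [0,0,0,0]
    - [0,0,0,0]
    - [0,0,0,0]
    - [0,0,-0.05,0]
    - [0,0,-0.1,0]
    - [0,0,-0.15,0]
    - [0,0,-0.15,0]
  hand: 0.05

```text
clock: 22.7
position: [0.6302, 0.0091, 0.3543]
ee_rot: [2.317, 2.115, 0.01]
force: [0.4, -0.4, -0.6]
width: 0.546
gripper_force: 0.0
```

Run:
```python
from h import *
np.set_printoptions(precision=4,suppress=True)
s=arm.observe();Rm=R.from_rotvec(s['ee_rot']).as_matrix();print(s['position'],s['force'])
im=snap('wrist');Rc=R.from_rotvec(np.ravel(im['rvec'])).as_matrix();o=-Rc.T@np.ravel(im['tvec'])
print('cam in tool',Rm.T@(o-s['position']),'axis in tool',Rm.T@Rc.T)
print(im['fx'],im['cx'],im['cy'],proj(im,[[.6413,.1634,.191],[.459,-.089,.079]]))
for n in('top','scene'):
    im=snap(n);C=cloud(im)
    k=(C[...,2]>.205)&(C[...,2]<.222)&(C[...,0]>.58)&(C[...,0]<.68)&(C[...,1]>-.04)&(C[...,1]<.05)
    print(n,'knob',(C[k].min(0)+C[k].max(0))/2)
    pl=(C[...,2]>.186)&(C[...,2]<.196)&(C[...,0]>.6)&(C[...,0]<.69)&(C[...,1]>.1)&(C[...,1]<.26); print(rect(C[pl]))
    a=(C[...,2]>.165)&(C[...,2]<.186)&(C[...,0]>.59)&(C[...,0]<.67)&(C[...,1]>-.12)&(C[...,1]<.1)
    P=C[a]; print('arm',cv2.fitLine(P[:,:2].astype(np.float32),cv2.DIST_HUBER,0,.005,.005).ravel())
    for g in grips(C): print('grip',*g)
    for c,a,mm in blobs(masks(im)['red'],15): print('red',c,a,np.nanmedian(C[mm],0))
```

```text
[0.6302 0.0091 0.3543] [ 0.3842 -0.3598 -0.649 ]
cam in tool [ 0.0827  0.0005 -0.147 ] axis in tool [[-0.0005 -0.9523 -0.305 ]
 [ 1.     -0.0004 -0.0004]
 [ 0.0003 -0.305   0.9523]]
319.2197173493377 279.6666622092301 203.8773057810892 [[274.0706  13.3637]
 [165.8841 244.5667]]Traceback (most recent call last):
  File "<stdin>", line 10, in <module>
    return umr_minimum(a, axis, None, out, keepdims, initial, where)
ValueError: zero-size array to reduction operation minimum which has no identity
```

Call:
jog_arm:
  moves:
    - [0.05,0,0,0]
    - [0.075,0,-0.02,0]
    - [0.075,0,-0.02,0]
    - [0.075,0,-0.02,0]
    - [0.075,0,-0.02,0]

```text
clock: 23.42
position: [0.6347, 0.0823, 0.3687]
ee_rot: [-2.322, -2.116, 0.003]
force: [-0.4, 0.7, 0.1]
width: 0.543
gripper_force: 0.0
```

```bash
cat > look.py <<'E'
from h import *
np.set_printoptions(precision=4,suppress=True)
def hole(f=None):
    im=snap('wrist',f);h=cv2.cvtColor(im['color'],cv2.COLOR_RGB2HSV).astype(int)
    y=(abs(h[...,0]-25)<8)&(h[...,1]>120)&(h[...,2]>60)
    b=max(blobs(y),key=lambda b:b[1])[2].astype(np.uint8)
    cs,hi=cv2.findContours(b,cv2.RETR_CCOMP,cv2.CHAIN_APPROX_NONE)
    C=cloud(im);print('plate z',np.nanmedian(C[b>0],0))
    big=max(cs,key=len)[:,0];print('plate',rect(onplane(im,big,.191)))
    for c,q in zip(cs,hi[0]):
        if q[3]>=0 and len(c)>12:
            P=onplane(im,c[:,0],.191)[:,:2].astype(np.float32);print('hole',c[:,0].mean(0),cv2.minEnclosingCircle(P*1000),(cv2.fitEllipse(P*1000) if len(P)>4 else 0))
    return im,C
E
python3 - <<'E'
from look import *
hole('w5.png')
print(arm.observe()['position'])
E
```

```text
plate z [0.6432 0.1826 0.1909]
plate (array([0.6436, 0.1823]), 99.17981719970703, 36.35573959350586, 84.65059661865234)
hole [279.     103.5714] ((641.704833984375, 162.35330200195312), 7.525070667266846) ((641.7307739257812, 162.52610778808594), (13.83775520324707, 14.408388137817383), 9.095061302185059)
hole [278.9722  46.8194] ((646.3890991210938, 212.3986053466797), 11.591446876525879) ((646.3880615234375, 212.33396911621094), (22.241708755493164, 22.644460678100586), 162.02915954589844)
[0.6348 0.0825 0.369 ]
```

View pics/w5.png

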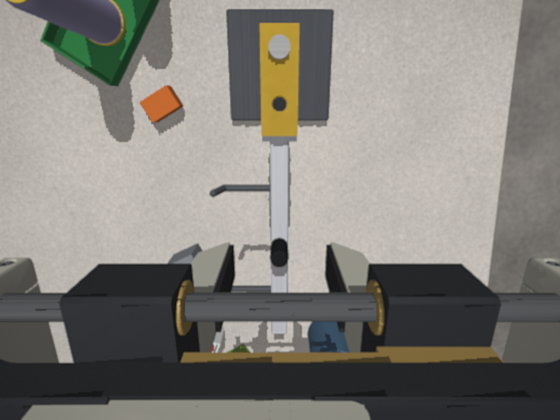

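The wrist view shows the arm fully out beneath the plate, the lock hole at (279,104) and the post at (279,47). Next, the pin.

Run:
```python
from look import *
plan([(.453,-.159,.25,None)])
```

```text
pos [0.6348 0.0825 0.369 ] yaw -5.3 tilt z [-0.001 -0.001 -1.   ] t 23.475
[-0.2572 -0.1585  0.1193] spin 0.0
```

Call:
jog_arm:
  moves:
    - [-0.257,-0.1585,0.119,0]
    - [-0.257,-0.1585,0.119,0]
    - [-0.257,-0.1585,0.119,0]
    - [-0.257,-0.1585,0.119,0]
    - [-0.257,-0.1585,0.119,0]
    - [-0.257,-0.1585,0.119,0]
    - [-0.257,-0.1585,0.119,0]
    - [-0.257,-0.1585,0.119,0]
    - [-0.257,-0.1585,0.119,0]

```text
clock: 24.6
position: [0.4549, -0.1565, 0.251]
ee_rot: [2.317, 2.12, 0.001]
force: [-0.3, -0.5, 0.2]
width: 0.549
gripper_force: 0.0
```

```bash
cat >> look.py <<'E'
def pinlook(f=None):
    im=snap('wrist',f);C=cloud(im);h=cv2.cvtColor(im['color'],cv2.COLOR_RGB2HSV).astype(int)
    red=((h[...,0]<6)|(h[...,0]>172))&(h[...,1]>120)&(h[...,2]>60)
    for c,a,mm in blobs(red,60):
        P=C[mm];z=np.nanpercentile(P[:,2],90);t=mm.copy();t[mm]=P[:,2]>z-.004
        cs=max(cv2.findContours(t.astype(np.uint8),0,1)[0],key=len)[:,0]
        print('red',c,a,'z',z,'circle',cv2.minEnclosingCircle((onplane(im,cs,z)[:,:2]*1000).astype(np.float32)))
    return im,C
E
python3 - <<'E'
from look import *
print(arm.observe()['position'])
im,C=pinlook('w6.png')
hb=(C[...,2]>.04)&(C[...,2]<.05)&(abs(C[...,0]-.46)<.05)&(abs(C[...,1]+.09)<.05);print('holder',rect(C[hb]))
E
```

```text
[ 0.4549 -0.1565  0.251 ]
red [279.48   119.0867] 300 z 0.0797471445587577 circle ((461.2230224609375, -90.23051452636719), 9.436614990234375)
red [279.0319 246.1915] 94 z 0.011640433150788438 circle ((447.9479675292969, -257.46051025390625), 9.607168197631836)
red [294.3438 258.0625] 96 z 0.01173483497599001 circle ((462.7135009765625, -275.0962219238281), 9.30861759185791)
holder (array([ 0.461 , -0.0901]), 50.17382049560547, 49.984466552734375, -69.66809272766113)
```

View pics/w6.png

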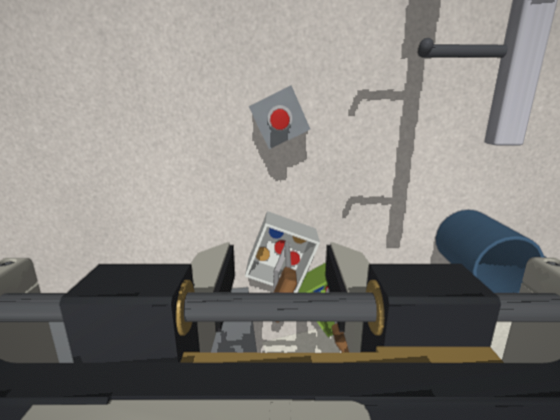

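The pin is at (280,119), upright in its holder.

Run:
```python
from look import *
plan([(.461,-.0902,.12,None),(.461,-.0902,.0615,None)])
```

```text
pos [ 0.4547 -0.1567  0.2509] yaw -5.1 tilt z [ 0.001  0.    -1.   ] t 24.65
[0.0668 0.0003 0.1309] spin 0.0
[0.0668 0.0002 0.1894] spin 0.0
```

Call:
jog_arm:
  moves:
    - [0.055,0,0.04,0]
    - [0.069,0.001,0.09,0]
    - [0.069,0.001,0.14,0]
    - [0.069,0.001,0.14,0]
    - [0.069,0.001,0.14,0]
    - [0.069,0.001,0.14,0]

```text
clock: 25.4
position: [0.4626, -0.0893, 0.1127]
ee_rot: [2.319, 2.116, 0.004]
force: [-0.2, 0.0, -0.4]
width: 0.545
gripper_force: 0.0
```

Run:
```python
from look import *
plan([(.461,-.0902,.0615,None)])
```

```text
pos [ 0.4626 -0.0893  0.1127] yaw -5.2 tilt z [ 0.004 -0.    -1.   ] t 25.4
[-0.001  -0.0017  0.0512] spin 0.0
```

Call:
jog_arm:
  moves:
    - [-0.001,-0.0015,0.03,0]
    - [-0.001,-0.0015,0.05,0]
    - [-0.001,-0.0015,0.051,0]
    - [-0.001,-0.0015,0.051,0]
    - [-0.001,-0.0015,0.051,0]
    - [-0.001,-0.0015,0.051,0]

```text
clock: 26.15
position: [0.46, -0.0899, 0.0604]
ee_rot: [2.32, 2.117, 0.002]
force: [-0.3, -0.9, -0.3]
width: 0.544
gripper_force: 0.0
```

Call:
jog_arm:
  moves:
    - [0,0,0,0]
    - [0,0,0,0]
    - [0,0,0,0]
    - [0,0,0,0]
    - [0,0,0,0]
  hand: 0
  newtons: 30

```text
clock: 26.78
position: [0.4597, -0.0899, 0.0601]
ee_rot: [2.32, 2.118, 0.001]
force: [-1.3, 0.0, 7.4]
width: 0.213
gripper_force: 36.2
```

Call:
jog_arm:
  moves:
    - [0,0,-0.01,0]
    - [0,0,-0.04,0]
    - [0,0,-0.09,0]
    - [0,0,-0.14,0]
    - [0,0,-0.19,0]
    - [0,0,-0.22,0]
    - [0,0,-0.225,0]
    - [0,0,-0.225,0]

```text
clock: 27.78
position: [0.4591, -0.0898, 0.2844]
ee_rot: [-2.32, -2.118, 0.0]
force: [-0.2, 1.4, -0.9]
width: 0.208
gripper_force: 35.2
```

Run:
```python
from look import *
plan([(.6415,.1626,.285,None)])
im,C=pinlook()
```

```text
pos [ 0.4591 -0.0898  0.2844] yaw -5.2 tilt z [-0.  0. -1.] t 27.775
[ 0.268   0.1587 -0.0007] spin 0.0
red [279.4847 271.6081] 1669 z 0.3035569344317802 circle ((459.6827697753906, -87.42061614990234), 9.854663848876953)
```

Call:
jog_arm:
  moves:
    - [0.04,0.024,0,0]
    - [0.09,0.053,0,0]
    - [0.14,0.083,0,0]
    - [0.19,0.112,0,0]
    - [0.24,0.142,0,0]
    - [0.264,0.156,0,0]
    - [0.268,0.1587,0,0]
    - [0.268,0.1587,0.01,0]
    - [0.268,0.1587,0.02,0]
    - [0.268,0.1587,0.02,0]
    - [0.268,0.1587,0.02,0]
    - [0.268,0.1587,0.02,0]

```text
clock: 29.32
position: [0.6421, 0.1624, 0.2653]
ee_rot: [2.32, 2.118, 0.001]
force: [-0.5, 0.1, -0.5]
width: 0.211
gripper_force: 35.3
```

Run:
```python
from look import *
plan([(.6413,.1628,.262,None)])
snap('wrist','w7.png');im=snap('scene')
cv2.imwrite('pics/s7.png',cv2.resize(im['color'][130:280,280:460,::-1],(720,600),interpolation=cv2.INTER_CUBIC))
print(proj(im,[[.6415,.1626,.191]]))
```

```text
pos [0.6421 0.1624 0.2653] yaw -5.2 tilt z [ 0.001  0.    -1.   ] t 29.325
[ 0.0003 -0.0008  0.0033] spin 0.0
[[349.9189 201.7577]]
```

View pics/s7.png

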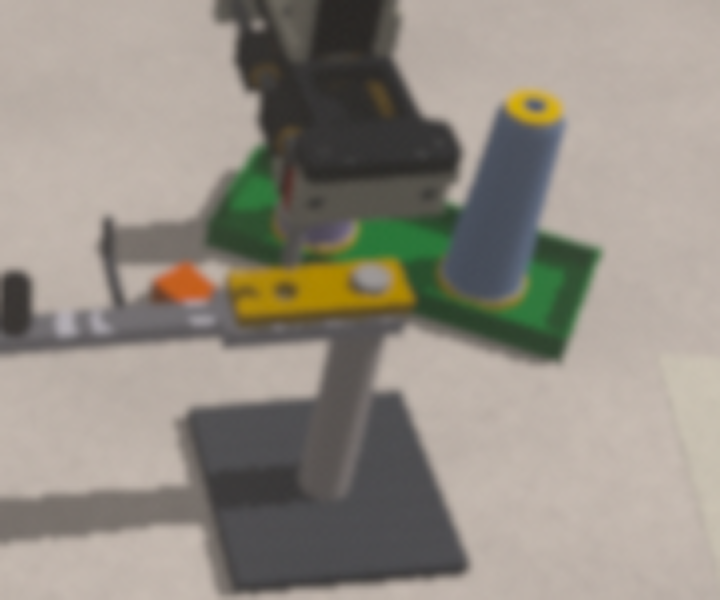

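The crop shows the pin tip at (291,262) right above the lock hole at (287,288), once the lean of verticals in this view is allowed for. I'll lower it gently.

Call:
jog_arm:
  moves:
    - [0.0002,-0.0005,0.01,0]
    - [0.0002,-0.0005,0.018,0]
    - [0.0002,-0.0005,0.024,0]
    - [0.0002,-0.0005,0.03,0]
    - [0.0002,-0.0005,0.03,0]

```text
clock: 30.05
position: [0.6412, 0.1627, 0.2341]
ee_rot: [-2.32, -2.118, 0.001]
force: [-0.3, 0.2, -0.7]
width: 0.211
gripper_force: 35.3
```

Call:
jog_arm:
  moves:
    - [0,0,0.006,0]
    - [0,0,0.012,0]
    - [0,0,0.018,0]
    - [0,0,0.024,0]
    - [0,0,0.027,0]
    - [0,0,0.027,0]

```text
clock: 30.8
position: [0.6413, 0.1628, 0.2075]
ee_rot: [-2.32, -2.118, 0.001]
force: [0.1, -0.3, -0.9]
width: 0.211
gripper_force: 35.3
```

Fully inserted to within 1–2 mm, with no contact force. I'll release and retreat.

Call:
jog_arm:
  moves:
    - [0,0,0,0]
    - [0,0,0,0]
    - [0,0,0,0]
    - [0,0,-0.04,0]
    - [0,0,-0.09,0]
    - [0,0,-0.14,0]
    - [-0.06,0,-0.15,0]
    - [-0.12,0,-0.15,0]
    - [-0.12,0,-0.15,0]
  hand: 0.05

```text
clock: 31.92
position: [0.6303, 0.0362, 0.3589]
ee_rot: [2.328, 2.105, -0.001]
force: [-0.6, 0.9, 0.6]
width: 0.549
gripper_force: 0.0
```

Run:
```python
from look import *
im,C=pinlook()
for n in('top','scene'):
    im=snap(n);C=cloud(im);print(n)
    for g in grips(C,((.35,.62),(-.5,-.15))): print('grip',g[2],g[3])
    for c,a,mm in blobs(masks(im)['red'],15): print('red',c,a,np.nanmedian(C[mm],0))
print(arm.observe()['position'],arm.observe()['joints'])
```

```text
red [277.1929  44.5318] 534 z 0.2258418090320731 circle ((641.41162109375, 161.82516479492188), 9.53700065612793)
top
grip (array([ 0.5126, -0.3288]), 49.86412811279297, 13.76369857788086, -62.35912895202637) 0.13240044570677112
grip (array([ 0.447 , -0.2577]), 49.59407043457031, 14.526202201843262, 63.1734619140625) 0.13207795192559124
red [398.3226 228.4194] 31 [ 0.5362 -0.327   0.0098]
red [372.6957 262.9565] 23 [ 0.4446 -0.2551  0.0111]
scene
grip (array([ 0.4495, -0.2563]), 50.54539489746094, 15.832802772521973, 66.23893737792969) 0.13005993973614471
grip (array([ 0.515 , -0.3274]), 48.23351287841797, 16.347644805908203, -61.87497329711914) 0.13020978540317285
red [352.8571 192.1667] 42 [0.6456 0.1645 0.2237]
[0.6305 0.0443 0.3577] [-0.3183  0.3822  0.2475  1.3735 -0.0939  1.3972 -0.1621]
```

The pin is home, with its grip top at z 0.226. The lime tote has been knocked and is now at (0.514,-0.328). Next I pick the white tote.

Run:
```python
from look import *
plan([(.448,-.257,.22,64.5),(.448,-.257,.116,64.5)])
```

```text
pos [0.6305 0.0443 0.3577] yaw -5.2 tilt z [-0.     0.001 -1.   ] t 32.075
[-0.3167 -0.1546  0.1374] spin -1.216
[-0.3168 -0.1546  0.2414] spin -1.216
```

Call:
jog_arm:
  moves:
    - [-0.055,-0.027,0,-0.18]
    - [-0.11,-0.054,0,-0.36]
    - [-0.165,-0.08,0,-0.54]
    - [-0.22,-0.107,0.02,-0.72]
    - [-0.27,-0.132,0.07,-0.9]
    - [-0.317,-0.1546,0.11,-1.08]
    - [-0.317,-0.1546,0.137,-1.216]
    - [-0.317,-0.1546,0.137,-1.216]
    - [-0.317,-0.1546,0.137,-1.216]
    - [-0.317,-0.1546,0.137,-1.216]
  hand: 0.075

```text
clock: 33.33
position: [0.4497, -0.2573, 0.2223]
ee_rot: [0.693, 3.061, -0.0]
force: [-0.1, 0.6, -0.6]
width: 0.822
gripper_force: 0.0
```

Run:
```python
from look import *
plan([(.448,-.257,.116,64.5)])
for n in('wrist','scene'):
    im=snap(n,'w8.png' if n=='wrist' else None);C=cloud(im)
    for g in grips(C,((.35,.62),(-.5,-.15))): print('grip',g[0],g[1],g[2],g[3])
print(arm.observe()['joints'])
```

```text
pos [ 0.4497 -0.2573  0.2223] yaw 64.5 tilt z [ 0.003 -0.001 -1.   ] t 33.325
[ 0.002  -0.0005  0.1063] spin -0.0
grip [277.8783 207.1116] 1290 (array([ 0.4475, -0.2578]), 49.48080062866211, 13.544281005859375, 64.62372589111328) 0.13231465424858146
grip [248.7298 285.496 ] 248 (array([ 0.5015, -0.3164]), 23.3276309967041, 10.51236629486084, 82.3578872680664) 0.12732919249738212
grip [224.7188 323.5625] 96 (array([ 0.5223, -0.346 ]), 12.145000457763672, 11.446490287780762, -70.65074348449707) 0.13248240665126895
grip [167.4348 192.5   ] 138 (array([ 0.4495, -0.2563]), 49.96384048461914, 15.937955856323242, 59.171531677246094) 0.12960839152331044
grip [137.9383 214.2716] 162 (array([ 0.5149, -0.3276]), 48.305137634277344, 16.378511428833008, -60.55366897583008) 0.129107840977984
[ 0.2679  0.2728  0.1882  1.8672 -0.0603  1.0048  1.6073]
```

View pics/w8.png

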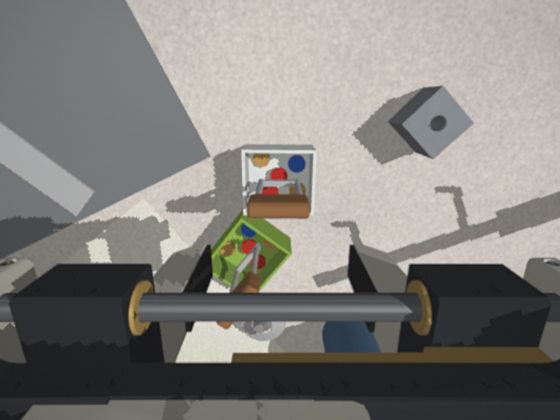

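The white grip is at (278,207), square to the fingers at columns 210–350. The lime tote touches its corner but not the fingers.

Call:
jog_arm:
  moves:
    - [0.002,-0.0005,0.05,0]
    - [0.002,-0.0005,0.1,0]
    - [0.002,-0.0005,0.106,0]
    - [0.002,-0.0005,0.106,0]
    - [0.002,-0.0005,0.106,0]

```text
clock: 34.05
position: [0.4471, -0.2585, 0.1167]
ee_rot: [0.694, 3.061, -0.001]
force: [-0.7, 0.3, 0.7]
width: 0.813
gripper_force: 0.0
```

Call:
jog_arm:
  moves:
    - [0,0,0,0]
    - [0,0,0,0]
    - [0,0,0,0]
    - [0,0,0,0]
    - [0,0,-0.01,0]
    - [0,0,-0.03,0]
    - [0,0,-0.06,0]
    - [0,0,-0.1,0]
    - [0,0,-0.12,0]
    - [0,0,-0.12,0]
    - [0,0,-0.12,0]
  hand: 0
  newtons: 40

```text
clock: 35.42
position: [0.4451, -0.2576, 0.2338]
ee_rot: [-0.694, -3.062, -0.001]
force: [-0.2, -0.6, -2.8]
width: 0.542
gripper_force: 40.0
```

Run:
```python
from look import *
# keep height; staging then inserted for hook1
plan([(.496,-.045,.236,84.7),(.5859,-.0532,.236,84.7)])
im=snap('scene','s9.png');C=cloud(im)
for g in grips(C,((.35,.62),(-.5,-.15))): print('grip',g[0],g[1],g[2],g[3])
```

```text
pos [ 0.4451 -0.2576  0.2338] yaw 64.5 tilt z [-0.001  0.001 -1.   ] t 35.425
[ 0.0458  0.2137 -0.0021] spin -0.353
[-0.0389  0.2451 -0.0022] spin -0.353
grip [163.4667 178.4333] 30 (array([ 0.4079, -0.2612]), 28.711437225341797, 4.618150234222412, 68.15744018554688) 0.13905138419790736
grip [165.006 185.625] 168 (array([ 0.4301, -0.2578]), 59.74086380004883, 43.36736297607422, 72.7285385131836) 0.1271141901176216
grip [168.0806 196.5355] 310 (array([ 0.4709, -0.2488]), 102.46455383300781, 53.64836120605469, -73.49600601196289) 0.13192840068790535
grip [137.9818 214.3273] 165 (array([ 0.5148, -0.3273]), 48.76388168334961, 17.81842613220215, -65.48430633544922) 0.12904891172599453
```

View pics/s9.png

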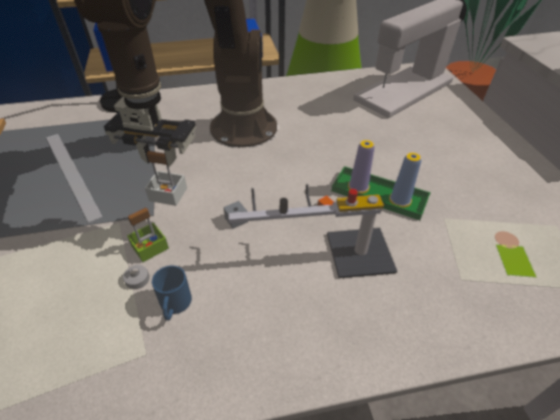

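The white tote is lifted at (165,185), and the pin is seated with the arm out. I'll carry the tote to a staging point outside hook1.

Call:
jog_arm:
  moves:
    - [0.002,0.01,0,-0.02]
    - [0.007,0.032,0,-0.06]
    - [0.013,0.06,0.005,-0.11]
    - [0.019,0.09,0.01,-0.16]
    - [0.025,0.12,0.014,-0.21]
    - [0.032,0.15,0.018,-0.26]
    - [0.038,0.178,0.018,-0.31]
    - [0.043,0.2,0.018,-0.345]
    - [0.0455,0.2115,0.018,-0.353]
    - [0.0458,0.2137,0.018,-0.353]
    - [0.0458,0.2137,0.018,-0.353]
    - [0.0458,0.2137,0.018,-0.353]

```text
clock: 36.98
position: [0.4964, -0.0464, 0.2167]
ee_rot: [-0.149, -3.138, 0.001]
force: [-0.5, -0.5, -2.8]
width: 0.538
gripper_force: 40.0
```

Run:
```python
from look import *
plan([(.5859,-.0532,.216,84.7),(.5859,-.0532,.180,84.7)])
im=snap('wrist','w10.png')
```

```text
pos [ 0.4964 -0.0464  0.2167] yaw 84.6 tilt z [-0. -0. -1.] t 36.975
[-0.0897  0.0017  0.0007] spin -0.002
[-0.0897  0.0017  0.0367] spin -0.002
```

View pics/w10.png

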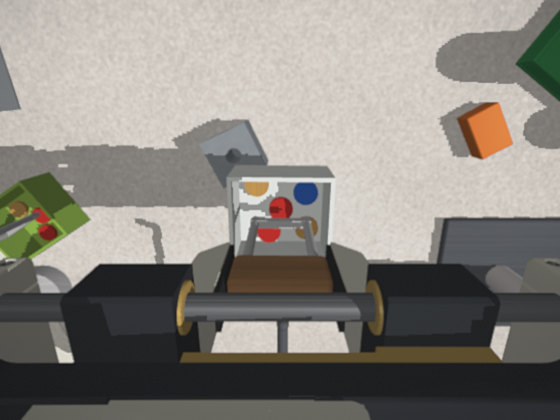

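The tote hangs level and square, and the hook rod at (283,340) lines up with the grip centre. I'll insert it and lower.

Call:
jog_arm:
  moves:
    - [-0.008,0.001,0,0]
    - [-0.02,0.0015,0,0]
    - [-0.035,0.0017,0,0]
    - [-0.05,0.0017,0,0]
    - [-0.065,0.0017,0,0]
    - [-0.08,0.0017,0,0]
    - [-0.088,0.0017,0,0]
    - [-0.0897,0.0017,0,0]
    - [-0.0897,0.0017,0,0]
    - [-0.0897,0.0017,0.008,0]
    - [-0.0897,0.0017,0.016,0]
    - [-0.0897,0.0017,0.024,0]
    - [-0.0897,0.0017,0.029,0]
    - [-0.0897,0.0017,0.031,0]
    - [-0.0897,0.0017,0.031,0]

```text
clock: 38.9
position: [0.5861, -0.052, 0.1857]
ee_rot: [-0.146, -3.138, 0.0]
force: [0.1, 0.3, -2.2]
width: 0.541
gripper_force: 40.0
```

Call:
jog_arm:
  moves:
    - [0,0,0.001,0]
    - [0,0,0.002,0]
    - [0,0,0.003,0]
    - [0,0,0.003,0]

```text
clock: 39.4
position: [0.586, -0.052, 0.1827]
ee_rot: [-0.146, -3.138, -0.0]
force: [0.3, -0.6, -2.2]
width: 0.544
gripper_force: 40.0
```

Call:
jog_arm:
  moves:
    - [0,0,0.001,0]
    - [0,0,0.002,0]
    - [0,0,0.0025,0]
    - [0,0,0.0025,0]

```text
clock: 39.9
position: [0.5862, -0.052, 0.1815]
ee_rot: [0.146, 3.137, 0.0]
force: [-4.1, -0.0, 9.9]
width: 0.54
gripper_force: 40.0
```

Contact with the rod. I'll release slowly, then go up.

Call:
jog_arm:
  moves:
    - [0,0,-0.001,0]
    - [0,0,-0.001,0]
    - [0,0,-0.001,0]
    - [0,0,-0.001,0]
    - [0,0,-0.015,0]
    - [0,0,-0.05,0]
    - [0,0,-0.1,0]
    - [0,0,-0.14,0]
    - [0,0,-0.14,0]
  hand: 0.075

```text
clock: 41.02
position: [0.5877, -0.0521, 0.3248]
ee_rot: [0.146, 3.131, 0.001]
force: [-0.7, -0.7, -0.4]
width: 0.816
gripper_force: 0.0
```

Run:
```python
from look import *
for n in('top','scene'):
    im=snap(n,n+'11.png');C=cloud(im);print(n)
    for g in grips(C,((.44,.62),(-.5,-.18))): print('grip',g[0],g[2],g[3])
    k=(C[...,2]>.193)&(C[...,2]<.204)&(C[...,0]>.54)&(C[...,0]<.612)&(C[...,1]>-.1)&(C[...,1]<-.01)
    if k.sum(): print('hung',rect(C[k]),np.median(C[k],0))
plan([(.514,-.328,.3,118),(.514,-.328,.22,118)])
print(arm.observe()['joints'])
```

```text
top
grip [411.0859 230.7656] (array([ 0.5122, -0.3281]), 51.123897552490234, 13.774420738220215, -62.357688903808594) 0.1319966012015248
scene
grip [137.7215 214.2722] (array([ 0.5152, -0.3276]), 47.826026916503906, 18.425983428955078, -58.37364959716797) 0.12989843080216684
hung (array([ 0.5748, -0.0489]), 48.36411666870117, 45.06229019165039, 82.68135833740234) [ 0.5916 -0.0505  0.1982]
pos [ 0.586  -0.052   0.3208] yaw 84.7 tilt z [ 0.001  0.    -1.   ] t 41.125
[ 0.0461 -0.2815  0.0207] spin -0.582
[ 0.0462 -0.2815  0.1007] spin -0.582
[-0.0277  0.3188  0.0347  1.5403 -0.0114  1.2816  1.4864]
```

Call:
jog_arm:
  moves:
    - [0.008,-0.05,0,-0.1]
    - [0.018,-0.11,0,-0.22]
    - [0.028,-0.17,0.02,-0.35]
    - [0.038,-0.23,0.05,-0.47]
    - [0.0461,-0.2815,0.09,-0.582]
    - [0.0461,-0.2815,0.1,-0.582]
    - [0.0461,-0.2815,0.1,-0.582]
    - [0.0461,-0.2815,0.1,-0.582]

```text
clock: 42.12
position: [0.5152, -0.3262, 0.2208]
ee_rot: [-0.763, 3.046, 0.001]
force: [0.6, 0.6, 1.1]
width: 0.819
gripper_force: 0.0
```

Run:
```python
from look import *
im=snap('wrist');C=cloud(im)
for g in grips(C,((.44,.62),(-.5,-.2))): print('grip',g[0],g[1],g[2],g[3])
plan([(.513,-.328,.116,118)])
for n in ('top','scene'):
    im=snap(n);C=cloud(im)
    if n=='top':cv2.imwrite('pics/t12.png',cv2.resize(im['color'][140:320,150:450,::-1],(800,480)))
    k=(C[...,2]>.193)&(C[...,2]<.206)&(C[...,0]>.56)&(C[...,0]<.615)&(C[...,1]>-.1)&(C[...,1]<-.01)
    print('hung',k.sum(),rect(C[k]) if k.sum()>5 else 0)
```

```text
grip [276.5393 205.9573] 1311 (array([ 0.5137, -0.3304]), 49.67686462402344, 14.487353324890137, -63.1446475982666) 0.13232997718396267
pos [ 0.5154 -0.3263  0.2212] yaw 118.2 tilt z [ 0.002  0.    -1.   ] t 42.175
[ 0.0031 -0.0003  0.1052] spin 0.003
hung 134 (array([ 0.5869, -0.0511]), 48.30503845214844, 13.945879936218262, 84.26669311523438)
hung 123 (array([ 0.5879, -0.0508]), 48.58892059326172, 18.402448654174805, 84.2049331665039)
```

View pics/t12.png

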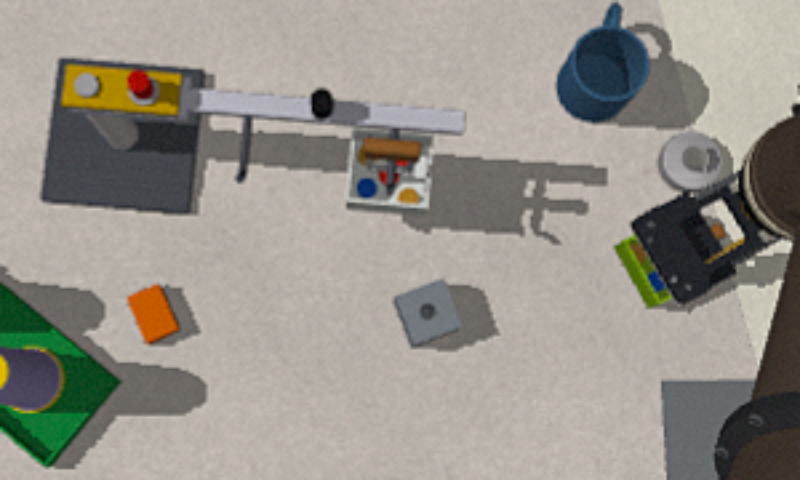

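The crop shows the white tote hanging on hook1 at (390,165), the pin seated at (140,85), and the gripper over the lime tote at (690,250).

Call:
jog_arm:
  moves:
    - [0.003,-0.0015,0.05,0.01]
    - [0.003,-0.0015,0.1,0.01]
    - [0.003,-0.0015,0.105,0.01]
    - [0.003,-0.0015,0.105,0.01]
    - [0.003,-0.0015,0.105,0.01]

```text
clock: 42.9
position: [0.5136, -0.3313, 0.1176]
ee_rot: [-0.745, 3.049, -0.004]
force: [-0.3, -0.6, -0.1]
width: 0.818
gripper_force: 0.0
```

Call:
jog_arm:
  moves:
    - [0,0,0,0]
    - [0,0,0,0]
    - [0,0,0,0]
    - [0,0,0,0]
    - [0,0,-0.01,0]
    - [0,0,-0.03,0]
    - [0,0,-0.06,0]
    - [0,0,-0.09,0]
    - [0,0,-0.1,0]
    - [0,0,-0.1,0]
    - [0,0,-0.1,0]
  hand: 0
  newtons: 40

```text
clock: 44.28
position: [0.5114, -0.3303, 0.2138]
ee_rot: [0.745, -3.05, -0.002]
force: [-0.6, 0.5, -2.6]
width: 0.54
gripper_force: 40.0
```

Run:
```python
from look import *
plan([(.44,-.2,.216,101),(.44,.02,.216,84.7),(.508,.0845,.216,84.7),(.5978,.0763,.216,84.7)])
```

```text
pos [ 0.5114 -0.3303  0.2138] yaw 117.5 tilt z [-0.002  0.001 -1.   ] t 44.275
[ 0.0033  0.1485 -0.0019] spin 0.287
[-0.0982  0.3437 -0.0016] spin 0.572
[-0.1882  0.3696 -0.0017] spin 0.572
[-0.2641  0.3209 -0.0019] spin 0.572
```

Call:
jog_arm:
  moves:
    - [0,0.012,0,0.02]
    - [0.001,0.04,0,0.08]
    - [0.002,0.075,0,0.14]
    - [0.003,0.11,0,0.21]
    - [0.003,0.148,0,0.287]
    - [-0.018,0.19,0,0.35]
    - [-0.038,0.228,0,0.41]
    - [-0.058,0.267,0,0.47]
    - [-0.078,0.305,0,0.52]
    - [-0.095,0.338,0,0.565]
    - [-0.125,0.351,0,0.572]
    - [-0.155,0.36,0,0.572]
    - [-0.178,0.367,-0.002,0.572]
    - [-0.188,0.3696,-0.002,0.572]
    - [-0.188,0.3696,-0.002,0.572]
    - [-0.188,0.3696,-0.002,0.572]
    - [-0.188,0.3696,-0.002,0.572]

```text
clock: 46.4
position: [0.508, 0.0831, 0.2173]
ee_rot: [-0.148, -3.138, 0.0]
force: [0.5, 1.3, -2.8]
width: 0.541
gripper_force: 40.0
```

Run:
```python
from look import *
plan([(.5978,.0763,.216,84.7)])
im=snap('wrist','w13.png')
```

```text
pos [0.508  0.0831 0.2173] yaw 84.6 tilt z [-0. -0. -1.] t 46.4
[-0.0901  0.0016  0.0012] spin -0.001
```

View pics/w13.png

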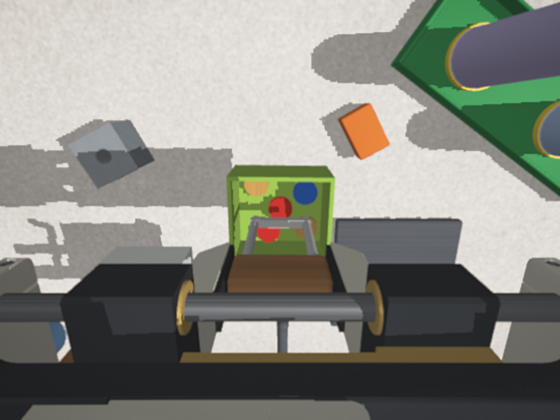

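The lime tote is level, and the hook0 rod at (283,340) is aligned. I'll insert it.

Call:
jog_arm:
  moves:
    - [-0.008,0.001,0,0]
    - [-0.02,0.0015,0,0]
    - [-0.035,0.0016,0,0]
    - [-0.05,0.0016,0,0]
    - [-0.065,0.0016,0,0]
    - [-0.08,0.0016,0,0]
    - [-0.088,0.0016,0,0]
    - [-0.0897,0.0016,0,0]
    - [-0.0897,0.0016,0,0]
    - [-0.0897,0.0016,0.008,0]
    - [-0.0897,0.0016,0.016,0]
    - [-0.0897,0.0016,0.024,0]
    - [-0.0897,0.0016,0.03,0]
    - [-0.0897,0.0016,0.033,0]
    - [-0.0897,0.0016,0.033,0]
    - [-0.0897,0.0016,0.033,0]

```text
clock: 48.45
position: [0.5982, 0.0773, 0.1845]
ee_rot: [0.146, 3.138, 0.0]
force: [0.5, -0.0, -2.6]
width: 0.541
gripper_force: 40.0
```

Call:
jog_arm:
  moves:
    - [0,0,0.001,0]
    - [0,0,0.002,0]
    - [0,0,0.003,0]
    - [0,0,0.003,0]

```text
clock: 48.95
position: [0.5982, 0.0772, 0.1822]
ee_rot: [0.146, 3.137, 0.0]
force: [-2.6, -0.6, 5.3]
width: 0.543
gripper_force: 40.0
```

Contact. I'll release, rise, and retreat towards the robot.

Call:
jog_arm:
  moves:
    - [0,0,-0.001,0]
    - [0,0,-0.001,0]
    - [0,0,-0.001,0]
    - [0,0,-0.001,0]
    - [0,0,-0.015,0]
    - [0,0,-0.05,0]
    - [0,0,-0.1,0]
    - [0.04,0,-0.15,0]
    - [0.1,0,-0.18,0]
    - [0.15,0,-0.2,0]
    - [0.15,0,-0.2,0]
    - [0.15,0,-0.2,0]
    - [0.15,0,-0.2,0]
    - [0.15,0,-0.2,0]
    - [0.15,0,-0.2,0]
  hand: 0.075

```text
clock: 50.82
position: [0.4489, 0.091, 0.3807]
ee_rot: [-0.146, -3.137, 0.0]
force: [0.5, -0.0, -0.0]
width: 0.813
gripper_force: 0.0
```

Run:
```python
from look import *
import time
H=np.array([.6464,.2124])
for n in('top','scene'):
    im=snap(n,n+'14.png');C=cloud(im);print(n)
    for y0,y1 in((-.1,-.01),(.03,.12)):
        k=(C[...,2]>.193)&(C[...,2]<.206)&(C[...,0]>.56)&(C[...,0]<.62)&(C[...,1]>y0)&(C[...,1]<y1)
        print('hung',k.sum(),rect(C[k]) if k.sum()>5 else 0)
    for c,a,mm in blobs(masks(im)['yellow'],20): print(c,a,np.nanmedian(C[mm],0))
    for c,a,mm in blobs(masks(im)['red'],15): print('red',c,a,np.nanmedian(C[mm],0))
print(arm.observe()['position'],arm.observe()['force'])
```

```text
top
hung 132 (array([ 0.5871, -0.0513]), 48.46388244628906, 14.58388614654541, 82.57222747802734)
hung 125 (array([0.5912, 0.0711]), 50.42034912109375, 41.15617752075195, 23.010295867919922)
[179.1277 166.2979] 47 [0.6602 0.2231 0.1908]
[102.2229 244.4096] 166 [0.4829 0.3957 0.1653]
[143.4172 279.7682] 151 [0.3977 0.2989 0.1655]
red [244.8421 202.3684] 19 [0.5965 0.0755 0.0776]
scene
hung 125 (array([ 0.5884, -0.0507]), 48.561248779296875, 16.01725196838379, 84.20854949951172)
hung 125 (array([0.5948, 0.073 ]), 51.2974967956543, 43.51020050048828, 27.590200424194336)
[366.0541 144.4054] 37 [0.4091 0.2921 0.1651]
[412.7209 157.2093] 43 [0.489  0.3923 0.165 ]
[366.731  201.7719] 171 [0.6512 0.1963 0.1909]
[344.48 206.8 ] 25 [0.6534 0.1444 0.1902]
red [352.85 192.  ] 40 [0.6453 0.1639 0.2244]
[0.4488 0.0911 0.3809] [ 0.9203 -0.4239 -0.1617]
```

View pics/scene14.png

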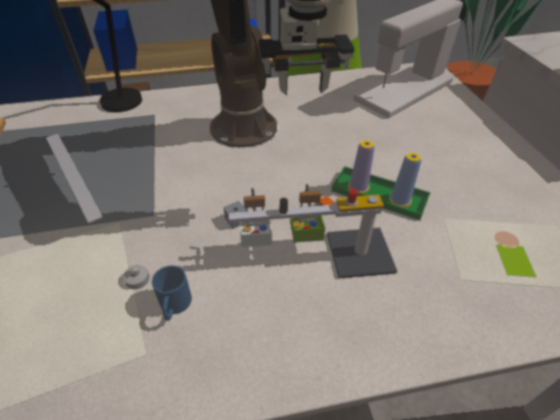

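Both totes hang at (254,205) and (309,200), the pin is seated at (353,196), and the cones stand in the tray. The gripper is clear, so I'm handing in.

```bash
python3 -c "
from cell import arm
print(arm.sign_off())"
```

```text
the job is handed in; nothing more can be done
None
```

The job is handed in with no verdict returned: in the last images both cones stand in the tray, the arm is out, the pin is home, and a tote hangs on each hook.

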